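# Tip the ball sorter's seesaw gate and run the balls down the other chute

### The arm

A 6-joint arm with a two-finger parallel gripper is mounted at the origin on the work surface. World frame = base frame: x ahead of the robot, y to its left, z up, the work surface at z = 0. Lengths are in m, angles in rad, forces in N, time in s.
With the tool pointing down it reaches from about 0.35 to 0.775 m from the base axis. Payload 5.5 kg.
Tool frame: the origin (TCP) lies midway between the tips of the shut fingers; the grasp point (between the pads) lies behind it (env.grip_point_offset is the z of the grasp point in the tool frame, in m); z points along the fingers, y is the direction in which the jaws open and shut (so a half turn about z gives the same grasp; the last joint's range is limited). The gripper opens to 85 mm and grips with 20 to 120 N. Pads are 22 mm wide; open, the fingers measure 114 mm over their backs; the gripper's body (76 mm by 85 mm) begins 54 mm behind the grasp point. The pads swing forward as they close: fully open they stand 13 mm farther back than shut.
Start: joints at [-1.248, 0.313, 0.046, 1.304, 0, 1.431], TCP at [0.257, -0.515, 0.231] pointing down, gripper open.
Joint ranges: [-2.76, 2.76], [-0.86, 1.69], [-1.03, 1.26], [-2.2, 2.34], [-1.47, 1.5], [-3.14, 3.14]. Speed limits (rad/s): [2.57, 2.57, 3.14, 3.14, 3.14, 3.14].

### API

Orientations are given as a unit quaternion [w, x, y, z].
In Python, from workcell import env, viewer gives the robot as it stands. The module is installed in compiled form; this text tells all that it offers.
- The arm moves only by the shell command python3 -m inch 'ROWS' [OPENING] [FORCE]. ROWS is JSON, a list of rows, each a list of 2 entries, a list of its own where there are three numbers: the shift along the tool's x, y, z in m, then the turn about the tool's z in degrees. In form: [[[tx, ty, tz], spin], ...]. A call has 1 to 5 rows; each row is the pose to reach, as a shift and turn from the pose measured when the call began, along the tool's axes at that moment; what a row does not reach only later rows make up. A row lasts 1/12 s, in which the tool goes at most 41.7 mm and 7.16 degrees, less where a joint would pass 70% of its speed; a pose out of reach is approached as far as the arm can. A call with a gripper value outside its range is refused whole. OPENING is the closure, from 0 (fully open) to 1 (shut), set as the call begins (- or left out, the last holds). The fingers move at their own pace and stop on an object; FORCE is the grip in N (left out, the last holds). Time passes only in rows, so rows that repeat a pose let the fingers close. It gives the time, the measured TCP pose, the force and the opening at its end, in the units of the state.
- env.get_state(): the state, without advancing time (a new reading comes with each control period).
- viewer.read_camera(name): name is "side" or "top"; returns a dict with "image" (384x512x3 uint8, red, green, blue), "depth" (384x512 float32, m along the optical axis (not along the pixel's ray), 0 where there is no reading), "vertical_fov" (degrees; the focal length in pixels is half the picture's height over the tangent of half this angle, whatever the lens; pixels are square), "cx", "cy" (the principal point, pixels), "R" (3x3) and "t" (3): a world point X has camera coordinates R X + t. Camera axes: x right, y down, z forward; pixel columns grow to the right and rows downward; lengths in m; the calibration is good to about 2 mm. A picture is of the moment at which its call begins.
- env.hand_in(): hands the job in, once; it reports no verdict.
The state is a dict: "clock": time; "joint_pos": joint angles; "qvel": joint speeds; "tau": joint torques, N m; "tcp_pos": TCP position; "orientation": TCP orientation; "wrist_force": force on the tool from outside, world axes, zero at the start; "ft_torque": the same for the moment, N m; "finger_gap": finger opening in m.
Only numpy, scipy, OpenCV 4.12 (cv2) and the standard library are available. Lean on these libraries where they do the work, as an engineer would, in place of code of your own. Each camera call takes 0.05 s, during which the arm holds its last target. There are 200 camera calls.

### The job

Switch the ball sorter over and run its batch: with a fingertip press down the raised end of the yellow seesaw gate until it rocks over to its other side, and only then push the red stop aside to the left (as the robot sees it) so that all three steel balls roll down the chute that was shut off at the start. Only press and push: do not touch the balls or lift anything, and leave the spool, heat sink and jar alone.

Things in the scene. Friction and masses are not known exactly. Their poses are not given: they have to be found in the camera images.
- sorter: the ball sorter, fixed to the bench; plywood base 150 x 500 mm, feed lane at the back. Origin on the bench under the middle of the gate's pivot; x axis from gate to lane (away from the robot), y along the gate to the left chute. The lane, a 30 mm wide aluminium channel with walls 16 mm high, falls along -x at 0.16 rad to the gate's middle; its floor is 109 mm above the bench at the stop.
- gate (a joint): angle (rad) of the yellow seesaw trough (200 mm long along y, open ends) on its pivot along x, 86 mm up. A steel weight on top makes it tip to the side it leans to and rest near +0.30 or -0.30. Positive: left (+y) end raised, leads to the right chute; negative: the reverse. No spring; about 1 N down on the raised pad takes it past 0, then it drops over by itself.
- left_pad (a point): middle of the top of the gate's left orange thumb pad (62 mm along x, 40 along y, 5 thick), in front of the gate; 68 mm in front of the pivot's middle, 80 mm left; about 127 mm above the bench when raised, 80 when down. The yellow front wall is 36 mm behind it and 20 mm higher than the pad; the steel weight at the gate's middle tops 62 mm above the pivot.
- right_pad (a point): the same point of the right orange thumb pad, 80 mm to the right (-y)
- stop (a joint): travel (m) of the red stop that holds the balls back in the feed lane: near 0 closed, slides along the sorter's +y (left) to 0.045 fully open; the balls run out once it passes about 0.034. It stays where it is left; friction about 1.5 N.
- stop_tab (a point): centre of the red stop's upright tab (32 mm along x, 8 mm along y, 32 mm high), about 161 mm above the bench; it stands over the lane, 71 mm behind the pivot, and is pushed on its right (-y) face. Its lower edge is 36 mm above the lane's floor, 12 mm higher than the tops of the nearest balls.
- left_chute (a point): point in the left green chute (54 mm wide, 120 mm long, falling outwards to a closed end wall 225 mm from the pivot), 190 mm to the left of the pivot and 45 mm up
- right_chute (a point): the same point of the right green chute, 190 mm to the right (-y) of the pivot
- ball0_center (a point): centre of a loose steel ball, 24 mm across, 56 g; the first of three waiting in file behind the stop in the feed lane
- ball1_center (a point): centre of a loose steel ball, 24 mm across, 56 g; the second of three waiting in file behind the stop in the feed lane
- ball2_center (a point): centre of a loose steel ball, 24 mm across, 56 g; the last of three waiting in file behind the stop in the feed lane
- spool_mid (a point): middle of a blue empty wire spool, 48 mm across, 40 mm high, standing loose on the bench; to be left alone
- heatsink_mid (a point): middle of a loose aluminium heat sink, 50 x 40 x 30 mm, on the bench; to be left alone
- jar_mid (a point): middle of a closed clear jar with red lid, 52 mm across, 60 mm high, on the bench; to be left alone

How it is judged:
By the outcome, as a careful person would: the job done as asked, in the order asked, and still so for the second after the job is handed in, with the robot touching nothing.
It also fails if it takes over 42 s, if anything falls off the work surface, if the arm or the gripper's body presses on something with over 40 N, if the wrist force passes 120 N, or if a joint passes its speed limit or range.

## Working session

There is one attempt and no reset: what is moved stays moved. The work goes in short steps, Python scripts to look and compute and a shell command to move; the robot and the scene stay as the last step left them, time stands still between calls to the robot, and variables do not carry over. Pictures are saved under pics/ and viewed, on a budget of 10 in all, crops included, one or two more only if the job needs it, and the job is handed in when it is done.

```bash
mkdir -p pics; cat > h.py <<'E'
import numpy as np, cv2
from workcell import env, viewer
def cam(n):
    c=viewer.read_camera(n); h=c["image"].shape[0]
    c["f"]=h/2/np.tan(np.radians(c["vertical_fov"])/2); return c
def cloud(c):
    d=c["depth"]; v,u=np.mgrid[:d.shape[0],:d.shape[1]]
    P=np.stack([(u-c["cx"])/c["f"]*d,(v-c["cy"])/c["f"]*d,d],-1)
    return (P-c["t"])@np.asarray(c["R"])
def save(c,n): cv2.imwrite(f"pics/{n}.png",c["image"][:,:,::-1])
E
python3 - <<'E'
from h import *
s=env.get_state(); print({k:np.round(v,3) for k,v in s.items()}, env.grip_point_offset)
for n in("top","side"):
    c=cam(n); save(c,n+"0"); np.savez(n+"0.npz",**c)
    print(n,c["f"],-np.asarray(c["R"]).T@c["t"])
    P=cloud(c); hsv=cv2.cvtColor(c["image"],cv2.COLOR_RGB2HSV)
    for nm,lo,hi in(("red",(0,150,80),(6,255,255)),("red2",(174,150,80),(180,255,255)),("orange",(8,150,120),(19,255,255)),("yellow",(21,130,120),(33,255,255)),("green",(40,80,50),(85,255,255))):
        m=cv2.inRange(hsv,lo,hi); k,l,st,ce=cv2.connectedComponentsWithStats(m)
        for i in range(1,k):
            if st[i,4]>40:
                q=P[(l==i)&(c["depth"]>0)]
                if len(q): print(nm,st[i,4],ce[i].round(),np.median(q,0).round(3),q.min(0).round(3),q.max(0).round(3))
E
```

```text
{'clock': np.float64(0.0), 'joint_pos': array([-1.248,  0.314,  0.045,  1.304,  0.   ,  1.431]), 'qvel': array([ 0.   ,  0.001, -0.   , -0.001,  0.   ,  0.   ]), 'tau': array([-1.0000e-03, -4.8062e+01,  2.9854e+01,  1.9000e-02, -1.0000e-03,
        0.0000e+00]), 'tcp_pos': array([ 0.257, -0.514,  0.23 ]), 'orientation': array([-0.001,  0.973,  0.229, -0.   ]), 'wrist_force': array([-0.883,  0.264, -0.429]), 'ft_torque': array([-0.05 ,  0.031,  0.016]), 'finger_gap': np.float64(0.085)} -0.0187
top 363.64823087030265 [0.36029239 0.01247992 1.04497815]
red 200 [205. 143.] [0.646 0.128 0.06 ] [0.625 0.108 0.051] [0.668 0.15  0.065]
red 58 [253. 152.] [ 0.598 -0.004  0.175] [ 0.584 -0.021  0.118] [0.613 0.01  0.182]
orange 375 [284. 204.] [ 0.472 -0.086  0.127] [ 0.441 -0.106  0.01 ] [ 0.508 -0.066  0.136]
orange 323 [225. 209.] [0.461 0.066 0.08 ] [0.43  0.047 0.072] [0.494 0.086 0.089]
yellow 1367 [255. 184.] [ 0.528 -0.02   0.099] [ 0.491 -0.119  0.01 ] [0.583 0.096 0.154]
green 882 [193. 192.] [0.513 0.158 0.044] [0.478 0.098 0.026] [0.544 0.217 0.079]
side 351.94328764304396 [0.43521
[... 1010 characters left out ...]
4. 187.] [0.524 0.    0.094] [ 0.489 -0.229  0.012] [0.58  0.093 0.153]
green 2157 [139.   7.] [ 1.852 -2.399 -0.569] [ 1.043 -2.439 -0.665] [ 2.478 -2.361 -0.465]
green 589 [325.   4.] [ 0.291 -2.397 -0.479] [ 0.045 -2.426 -0.519] [ 0.557 -2.363 -0.43 ]
green 154 [397.   4.] [-0.235 -2.393 -0.435] [-0.322 -2.42  -0.509] [ 0.229 -0.458  0.352]
green 478 [391.  34.] [ 0.079 -0.919  0.041] [ 0.03  -1.032  0.003] [ 0.276 -0.046  0.474]
green 64 [370.  29.] [ 0.166 -0.963  0.034] [ 0.151 -0.995  0.005] [ 0.247 -0.467  0.286]
green 307 [260. 139.] [ 0.54  -0.234  0.042] [ 0.505 -0.241  0.03 ] [ 0.567 -0.184  0.068]
green 1463 [251. 258.] [0.512 0.165 0.046] [0.477 0.097 0.014] [0.543 0.221 0.078]
```

View pics/top0.png

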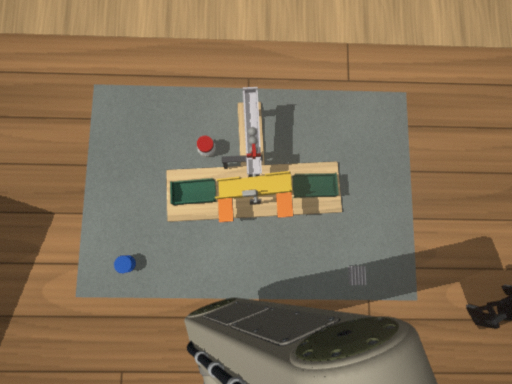

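View pics/side0.png

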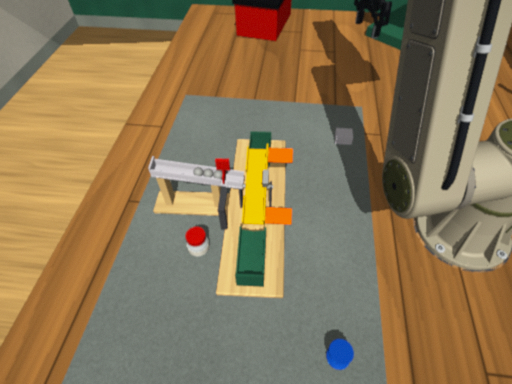

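The right pad is raised (z≈0.127) at about (0.471, -0.086), so the right chute is the shut one. The red stop is at about (0.598, -0.003), top view pixel (253,152). I'll shut the fingers, spin about 22.5° to line up with the sorter, and approach above the right pad.

```bash
python3 -m inch '[[[0.03,-0.024,0],6],[[0.062,-0.048,0],12],[[0.094,-0.072,0],18],[[0.126,-0.097,0],22.5],[[0.157,-0.121,0],22.5]]' 1 30
python3 - <<'E'
from h import *
from scipy.spatial.transform import Rotation as R
s=env.get_state();q=s["orientation"];M=R.from_quat(np.r_[q[1:],q[0]]).as_matrix()
print(M.round(3),s["tcp_pos"])
c=dict(np.load("top0.npz"));P=cloud(c);hsv=cv2.cvtColor(c["image"],cv2.COLOR_RGB2HSV)
pts=[]
for lo,hi,y in(((8,150,120),(19,255,255),None),):
    m=cv2.inRange(hsv,lo,hi);k,l,st,ce=cv2.connectedComponentsWithStats(m)
    for i in range(1,k):
        if st[i,4]>200:
            z=P[l==i];z=z[z[:,2]>.06];print(cv2.minAreaRect((z[:,:2]*1000).astype(np.float32)))
w=P[(P[...,2]>.155)&(P[...,0]>.45)&(P[...,0]<.7)&(abs(P[...,1])<.1)];print(len(w),w.min(0),w.max(0))
a=np.array([.472,-.086,.127]);
print("to pad",(M.T@(a-s["tcp_pos"])).round(3))
E
```

```text
clock: 0.52
tcp_pos: [0.3432, -0.3337, 0.2302]
orientation: [-0.001, 0.999, 0.033, -0.0]
wrist_force: [1.0, 0.3, 0.1]
finger_gap: 0.0255
[[ 0.998  0.066 -0.001]
 [ 0.066 -0.998  0.003]
 [-0.001 -0.003 -1.   ]] [ 0.34319099 -0.33370521  0.23024756]
((423.9801330566406, -59.04969787597656), (62.649845123291016, 181.0123748779297), 60.77203369140625)
((461.4073791503906, 65.47696685791016), (62.291473388671875, 36.72108459472656), 4.952422142028809)
55 [ 0.58369388 -0.01211892  0.15873861] [ 0.61659066 -0.00148963  0.18238107]
to pad [ 0.145 -0.238  0.104]
```

```bash
python3 -m inch '[[[0.02,-0.035,0],0],[[0.04,-0.07,0],0],[[0.06,-0.105,0],0],[[0.08,-0.14,0],0],[[0.1,-0.175,0],0]]'
python3 -m inch '[[[0.02,-0.034,0.02],0],[[0.039,-0.063,0.04],0],[[0.039,-0.063,0.06],0],[[0.039,-0.063,0.07],0],[[0.039,-0.063,0.07],0]]'
python3 - <<'E'
from h import *
c=cam("top");d=cam("side")
a=cv2.resize(c["image"][120:260,150:360],None,fx=2.5,fy=2.5,interpolation=2);b=cv2.resize(d["image"][100:300,130:350],None,fx=1.75,fy=1.75,interpolation=2)
h=350;cv2.imwrite("pics/p1.png",np.hstack([x[:h,:395] if x is b else x[:h,:405] for x in(a,b)])[:,:,::-1])
E
```

```text
clock: 0.93
tcp_pos: [0.4316, -0.1505, 0.2305]
orientation: [-0.001, 0.999, 0.033, -0.001]
wrist_force: [-0.3, 0.3, 0.2]
finger_gap: -0.0004
clock: 1.35
tcp_pos: [0.4643, -0.0838, 0.158]
orientation: [-0.002, 0.999, 0.034, -0.003]
wrist_force: [-0.6, -1.0, 0.6]
finger_gap: 0.0002
```

View pics/p1.png

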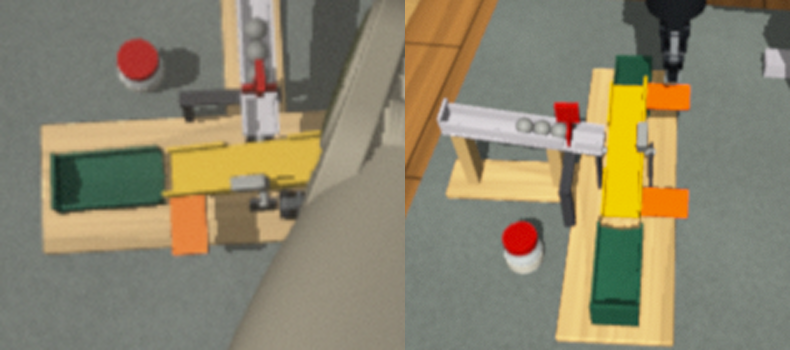

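The shut fingertip is over the right orange pad (at crop pixel 665,85), clear of the yellow wall. I'll press down gently.

```bash
python3 -m inch '[[[0.002,0,0.015],0],[[0.002,0,0.027],0],[[0.002,0,0.033],0],[[0.002,0,0.039],0],[[0.002,0,0.045],0]]'
python3 -m inch '[[[0,0,0.006],0],[[0,0,0.012],0],[[0,0,0.018],0],[[0,0,0.022],0],[[0,0,0.022],0]]'
python3 -m inch '[[[0,0,-0.02],0],[[0,0,-0.05],0],[[0,0,-0.09],0],[[0,0,-0.13],0],[[0,0,-0.14],0]]'
python3 - <<'E'
from h import *
c=cam("top");d=cam("side")
for c in (c,d):
    P=cloud(c);hsv=cv2.cvtColor(c["image"],cv2.COLOR_RGB2HSV)
    for nm,lo,hi in(("orange",(8,150,120),(19,255,255)),("red",(0,150,80),(6,255,255))):
        m=cv2.inRange(hsv,lo,hi);k,l,st,ce=cv2.connectedComponentsWithStats(m)
        for i in range(1,k):
            if st[i,4]>30:
                z=P[l==i];q=np.median(z,0)
                if .42<q[0]<.7 and abs(q[1])<.2: print(nm,st[i,4],q.round(3),np.percentile(z,5,axis=0).round(3),np.percentile(z,95,axis=0).round(3))
b=cv2.resize(d["image"][100:300,130:350],None,fx=2.5,fy=2.5,interpolation=2);cv2.imwrite("pics/p2.png",b[:,:,::-1])
E
```

```text
clock: 1.87
tcp_pos: [0.4682, -0.0864, 0.1163]
orientation: [-0.001, 1.0, 0.031, -0.0]
wrist_force: [0.2, -0.2, 0.9]
finger_gap: -0.0003
clock: 2.28
tcp_pos: [0.4675, -0.086, 0.0933]
orientation: [-0.001, 1.0, 0.031, -0.001]
wrist_force: [0.4, 0.3, -1.0]
finger_gap: -0.0
clock: 2.7
tcp_pos: [0.4704, -0.0871, 0.2396]
orientation: [0.0, 0.999, 0.032, 0.003]
wrist_force: [1.4, -0.2, 1.0]
finger_gap: -0.0002
orange 375 [0.462 0.056 0.128] [0.434 0.04  0.122] [0.49  0.073 0.134]
red 200 [0.646 0.128 0.06 ] [0.628 0.111 0.057] [0.664 0.147 0.063]
red 59 [ 0.598 -0.004  0.176] [ 0.585 -0.015  0.128] [0.611 0.008 0.179]
orange 213 [ 0.469 -0.094  0.083] [ 0.442 -0.138  0.014] [ 0.495 -0.077  0.087]
orange 342 [0.461 0.059 0.13 ] [ 0.432 -0.008  0.015] [0.487 0.076 0.134]
red 187 [ 0.597 -0.002  0.162] [ 0.583 -0.006  0.126] [0.611 0.009 0.179]
red 312 [0.644 0.133 0.061] [0.626 0.112 0.052] [0.663 0.151 0.063]
```

View pics/p2.png

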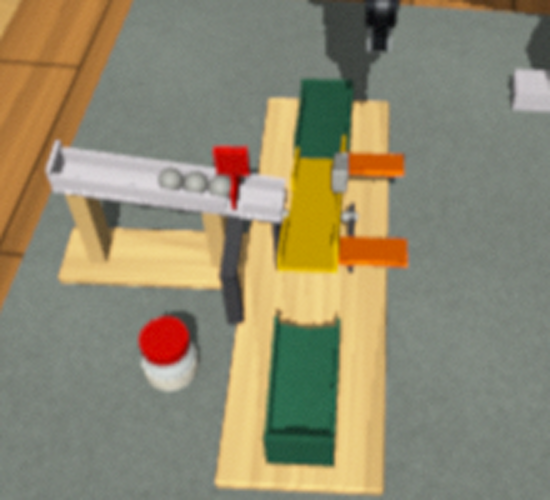

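The gate rocked over: left pad is now at z≈0.128, right at 0.083, stop still shut at (0.598, -0.003). Next I go over to the right of the red tab (crop pixel 231,160) and down.

```bash
python3 -m inch '[[[0.035,-0.006,0],0],[[0.07,-0.012,0],0],[[0.105,-0.018,0],0],[[0.13,-0.022,0],0],[[0.13,-0.022,0],0]]'
python3 -m inch '[[[0,0,0.025],0],[[0,0,0.05],0],[[0,0,0.07],0],[[0,0,0.082],0],[[0,0,0.082],0]]'
python3 - <<'E'
from h import *
d=cam("side");b=cv2.resize(d["image"][100:250,150:350],None,fx=3,fy=3,interpolation=2);cv2.imwrite("pics/p3.png",b[:,:,::-1])
s=env.get_state();print(s["tcp_pos"],s["orientation"])
E
```

```text
clock: 3.22
tcp_pos: [0.6014, -0.0557, 0.2335]
orientation: [-0.001, 0.999, 0.033, 0.001]
wrist_force: [0.3, -0.2, 0.2]
finger_gap: 0.0001
clock: 3.63
tcp_pos: [0.5979, -0.0549, 0.1465]
orientation: [-0.002, 0.999, 0.033, -0.003]
wrist_force: [-0.2, 0.1, -0.3]
finger_gap: -0.0002
[ 0.59896755 -0.05516738  0.14861357] [-0.001409    0.99946682  0.03257858 -0.00164842]
```

View pics/p3.png

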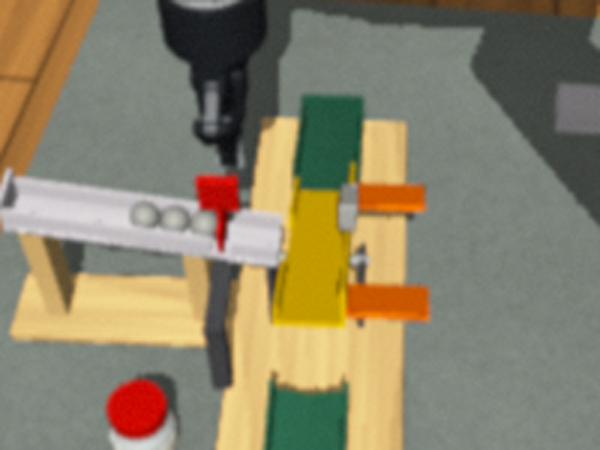

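The finger stands behind the tab, on its right side (crop pixel ~228,160), and slightly low. I'll raise it 10 mm and push left.

```bash
python3 -m inch '[[[0,0,-0.01],0],[[0,-0.012,-0.01],0],[[0,-0.024,-0.01],0],[[0,-0.036,-0.01],0],[[0,-0.046,-0.01],0]]'
python3 - <<'E'
from h import *
s=env.get_state();print(s["tcp_pos"],s["wrist_force"])
d=cam("side");b=cv2.resize(d["image"][100:250,150:350],None,fx=3,fy=3,interpolation=2);cv2.imwrite("pics/p4.png",b[:,:,::-1])
P=cloud(d);hsv=cv2.cvtColor(d["image"],cv2.COLOR_RGB2HSV);m=cv2.inRange(hsv,(0,150,80),(6,255,255))>0
z=P[m&(abs(P[...,1])<.09)&(P[...,2]>.14)&(P[...,2]<.19)];print(len(z),np.median(z,0))
E
```

```text
clock: 4.1
tcp_pos: [0.5965, -0.0079, 0.1599]
orientation: [-0.001, 0.999, 0.033, -0.001]
wrist_force: [0.6, -1.8, 1.0]
finger_gap: 0.0001
[ 0.59650327 -0.00792684  0.15991816] [ 0.5865918  -1.83514048  0.96228066]
162 [0.59579411 0.01314556 0.16653216]
```

View pics/p4.png

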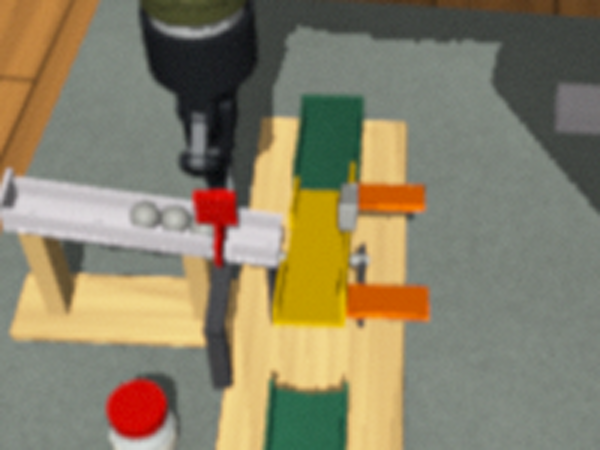

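The stop has travelled about 15 mm in contact. I'll push about 29 mm more.

```bash
python3 -m inch '[[[0,-0.01,0],0],[[0,-0.02,0],0],[[0,-0.026,0],0],[[0,-0.029,0],0],[[0,-0.029,0],0]]'
python3 - <<'E'
from h import *
d=cam("side")
P=cloud(d);hsv=cv2.cvtColor(d["image"],cv2.COLOR_RGB2HSV);m=cv2.inRange(hsv,(0,150,80),(6,255,255))>0
z=P[m&(abs(P[...,1])<.09)&(P[...,2]>.14)&(P[...,2]<.19)];print(len(z),np.median(z,0))
E
python3 -m inch '[[[0,0,0],0],[[0,0,0],0],[[0,0,0],0],[[0,0,0],0],[[0,0,0],0]]'
python3 - <<'E'
from h import *
d=cam("side");b=cv2.resize(d["image"][90:260,150:350],None,fx=3,fy=3,interpolation=2);cv2.imwrite("pics/p5.png",b[:,:,::-1])
E
```

```text
clock: 4.57
tcp_pos: [0.5943, 0.0218, 0.16]
orientation: [0.0, 0.999, 0.034, -0.001]
wrist_force: [0.4, -7.3, 2.0]
finger_gap: 0.0003
159 [0.59376337 0.04279567 0.16665157]
clock: 5.03
tcp_pos: [0.5943, 0.0216, 0.16]
orientation: [0.0, 0.999, 0.034, -0.001]
wrist_force: [-0.6, -2.7, 0.4]
finger_gap: -0.0003
```

View pics/p5.png

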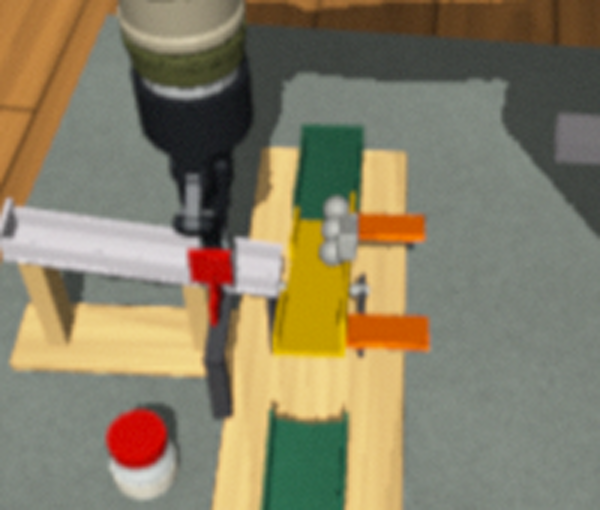

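The stop is at its end, and all three balls are on the gate (crop pixel ~335,230), rolling to the right. I'll back off to the right, away from the tab, then lift clear.

```bash
python3 -m inch '[[[0,0.004,0],0],[[0,0.01,0],0],[[0,0.01,-0.02],0],[[0,0.01,-0.05],0],[[0,0.01,-0.08],0]]'
python3 -m inch '[[[0,0,-0.01],0],[[0,0,-0.01],0],[[0,0,-0.01],0],[[0,0,-0.01],0],[[0,0,-0.01],0]]'
python3 - <<'E'
from h import *
for n in("side","top"):
    c=cam(n);save(c,n+"6");P=cloud(c);hsv=cv2.cvtColor(c["image"],cv2.COLOR_RGB2HSV)
    for nm,lo,hi in(("orange",(8,150,120),(19,255,255)),("red",(0,150,80),(6,255,255))):
        m=cv2.inRange(hsv,lo,hi);k,l,st,ce=cv2.connectedComponentsWithStats(m)
        for i in range(1,k):
            q=np.median(P[l==i],0)
            if st[i,4]>30 and .42<q[0]<.7 and abs(q[1])<.2: print(n,nm,q.round(3))
    if n=="side": b=cv2.resize(c["image"][90:260,150:350],None,fx=3,fy=3,interpolation=2);cv2.imwrite("pics/p6.png",b[:,:,::-1])
E
```

```text
clock: 5.5
tcp_pos: [0.5941, 0.0117, 0.2396]
orientation: [-0.001, 0.999, 0.034, -0.002]
wrist_force: [0.8, -0.5, 1.4]
finger_gap: -0.0002
clock: 5.92
tcp_pos: [0.5932, 0.0119, 0.2477]
orientation: [-0.001, 0.999, 0.034, -0.004]
wrist_force: [-0.3, 0.2, -0.1]
finger_gap: -0.0001
side orange [ 0.469 -0.094  0.082]
side orange [0.461 0.058 0.129]
side red [0.594 0.043 0.161]
side red [0.644 0.133 0.061]
top orange [ 0.467 -0.108  0.077]
```

View pics/p6.png

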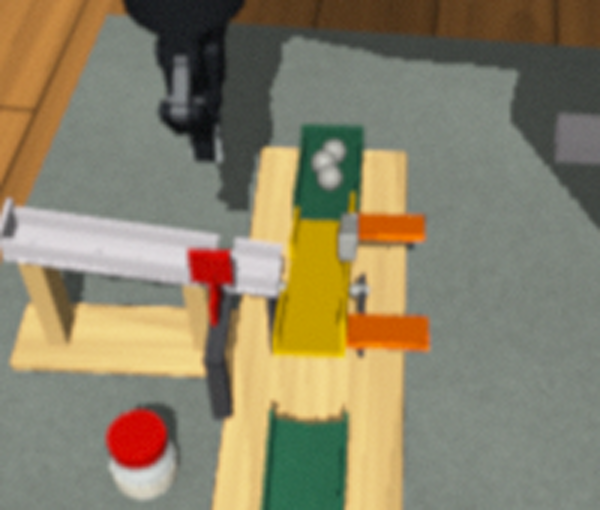

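All three balls are in the right chute (crop pixel ~328,163), the arm is clear, and the stop and gate are holding. I'll wait for the balls to settle, check once more and hand in.

```bash
for i in 1 2 3; do python3 -m inch '[[[0,0,0],0],[[0,0,0],0],[[0,0,0],0],[[0,0,0],0],[[0,0,0],0]]' | head -1; done
python3 - <<'E'
from h import *
c=cam("side");save(c,"end");b=cv2.resize(c["image"][90:260,150:350],None,fx=3,fy=3,interpolation=2);cv2.imwrite("pics/p7.png",b[:,:,::-1])
E
```

```text
clock: 6.43
clock: 6.85
clock: 7.27
```

View pics/p7.png

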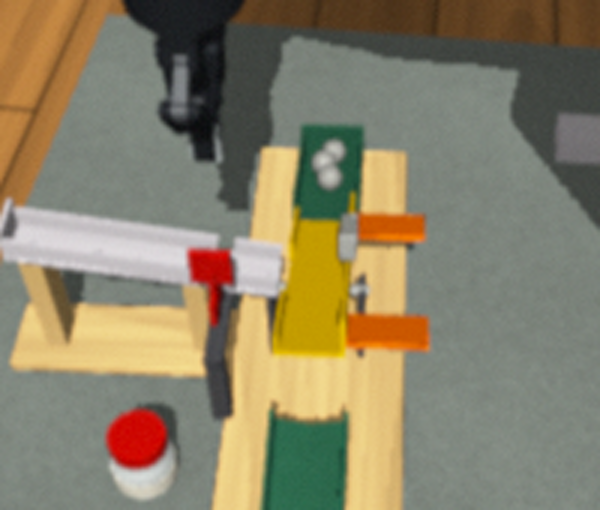

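The view is unchanged: the three balls are at rest in the right chute (~328,163).

```bash
python3 -c "
from workcell import env; print(env.hand_in())"
```

```text
the job is handed in; nothing more can be done
None
```

The sorter is switched over and its batch has run: all three steel balls lie at rest in the right chute, the one that was shut off at the start. I handed the job in at about 7.3 s.

I pressed the raised right pad down with the shut fingertips until the gate rocked over by itself. A picture confirmed that before I touched the stop. I then pushed the red stop left to its end, about 45 mm of travel, backed off and lifted clear.

- **Last checks:** the left pad is at about 129 mm and the right at about 82 mm, and the stop is fully open. The balls had not moved in two pictures 1.4 s apart.
- **Forces and contact:** the highest wrist force in the readings was about 7 N, as the stop reached its end. The gripper was touching nothing at hand-in.
- **Loose objects:** the jar did not move. The spool and heat sink were well away from every move, but I did not measure them again.
- **Disagreement:** the last top view gave the right pad at (0.467, -0.108, 0.077), while the side view gave (0.469, -0.094, 0.082). The arm was probably blocking part of the top view.

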